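# Put the retouching bench back in order

### The arm

A 6-joint arm with a two-finger parallel gripper is mounted at the origin on a cart in front of the work surface, level with it; the furniture and walls round the work are solid. World frame = base frame: x ahead of the robot, y to its left, z up, the work surface at z = 0. Lengths are in mm, angles in rad, forces in N, time in s.
With the tool pointing down it reaches from about 325 to 775 mm from the base axis. Payload 5.5 kg.
Tool frame: the origin (TCP) lies on the centre line of the jaws, within the pads' length; the fingertips stand 17 mm ahead of it and the grasp point (between the pads) lies 2 mm behind it; z points along the fingers, y is the line along which they close (so a half turn about z gives the same grasp; the last joint's range is limited). The gripper opens to 85 mm and grips with 20 to 120 N. Pads are 22 mm wide; open, the fingers measure 114 mm over their backs; the gripper's body (76 mm by 85 mm) begins 54 mm behind the grasp point. The pads swing forward as they close: fully open they stand 13 mm farther back than shut.
Start: joints at [1.107, 0.091, 1.231, -0, 1.82, -0.057], TCP at [237.409, 551.048, 248.275] pointing down, gripper open.
Joint ranges: [-2.87, 2.87], [-0.86, 2.18], [0.17, 2.46], [-1.51, 4.65], [0.06, 2.69], [-2.65, 2.65]. Speed limits (rad/s): [2.57, 2.57, 3.01, 3.14, 3.14, 3.14].

### API

Orientations are given as a rotation vector (axis times angle).
In Python, from rig import observe, grab_frame, hand_in gives the robot as it stands.
- The arm moves only by the tool arm_command, never from a script. Its argument "rows" is a list that holds one entry, the list of rows, each a list of 5 numbers: the opening, from 0 (shut) to 1 (fully open), then the shift along the tool's x, y, z in units of 30 mm (1.0 is 30 mm), then the turn about the tool's z in units of 5 degrees (1.0 is 5 degrees). In form: [[[grip, tx, ty, tz, spin], ...]]. A call has 1 to 8 rows; each row shifts and turns the commanded pose from where the row before left it, along the tool's axes as they then stand; what a row does not reach is not made up. A row lasts 1/12 s, in which the tool goes at most 41.7 mm and 7.16 degrees, less where a joint would pass 70% of its speed; a pose out of reach is approached as far as the arm can. A call is refused whole if a number of a shift passes 1 or a number of a turn 1, either way. A call with a gripper value outside its range is refused whole. The fingers move at their own pace and stop on an object; "squeeze" is the grip in N (left out, the last holds). Time passes only in rows, so rows that do not move let the fingers close. It gives the time, the measured TCP pose, the force, the opening and the grip force at its end, in the units of the state.
- observe(): the state, without advancing time (a new reading comes with each control period).
- grab_frame(name): name is "scene" or "top" or "wrist"; returns a dict with "color" (420x560x3 uint8, red, green, blue), "fx", "fy", "cx", "cy" (pixels), "rvec" (rotation vector, rad) and "tvec" (3), from world to camera coordinates, as OpenCV has them; the wrist camera has in their place "T_tool_cam" (4x4, takes a point from camera to tool coordinates, whose origin is the TCP and whose axes are the flange's). Camera axes: x right, y down, z forward; pixel columns grow to the right and rows downward; lengths in mm; the calibration is good to about 2 mm. A picture is of the moment at which its call begins: read the wrist's pose just before it. There is no depth.
- hand_in(): hands the job in; it is judged then, once.
The state is a dict: "time": time; "qpos": joint angles; "joint_vel": joint speeds; "effort": joint torques, N m; "ee_pos": TCP position; "tcp_rot": TCP orientation; "wrist_force": force on the tool from outside, world axes, zero at the start; "wrist_torque": the same for the moment, N m; "finger_gap": finger opening in mm; "grasp_force": force on a finger pad.
Only numpy, scipy, OpenCV 4.12 (cv2) and the standard library are available. Lean on these libraries where they do the work, as an engineer would, in place of code of your own. Each camera call takes 0.05 s, during which the arm holds its last target. There are 200 camera calls.

### The job

Put the four retouching things back on the coaster trays that match them: the wax jar on the white one, the brown varnish bottle on the brown (terracotta) one, the brass weight on the yellow one, and the eraser lying lengthwise in the blue oblong one. Each must sit upright (the eraser flat on its broad side, as it lay), down on the floor of its tray inside the rim, and be let go; leave the clay pot and the beaker where they are.

Things in the scene. Friction and masses are not known exactly. Their poses are not given: they have to be found in the camera images.
- wax_jar: White jar of wax paste with a wide white cap, standing upright, loose: foot 52 mm in diameter, cap 59 mm in diameter from 34 to 46 mm above the foot, 46 mm high, about 75 g. Grip the cap. Origin at the centre of its underside, z up.
- varnish_bottle: Brown bottle with a black cap and a pale label, standing upright, loose: 48 mm in diameter, 108 mm high with its cap (straight body to about 65 mm), about 140 g. Origin at the centre of its underside, z up.
- brass_weight: Brass weight, pale yellow, standing upright, loose: round body 50 mm in diameter and about 37 mm high, above it a shoulder and a knob 20 mm in diameter to 59 mm; 0.45 to 0.7 kg. Origin at the centre of its underside, z up.
- eraser: Vinyl eraser, half blue sleeve, half white, lying flat, loose: 20 mm along its x, 42 mm along its y, 12 mm high, about 20 g. Origin at the centre of its underside, z up.
- wax_tray: Round coaster tray with a black rim and a white floor: outer diameter 84 mm, inner 76 mm, floor 3 mm above the bench, rim top 7 mm above the bench. Place of the wax jar. Fixed to the bench. Origin at the centre of its underside, z up.
- bottle_tray: Round coaster tray with a black rim and a terracotta brown floor: outer diameter 78 mm, inner 70 mm, floor 3 mm above the bench, rim top 7 mm above the bench. Place of the brown bottle. Fixed to the bench. Origin at the centre of its underside, z up.
- weight_tray: Round coaster tray with a black rim and a yellow floor: outer diameter 80 mm, inner 72 mm, floor 3 mm above the bench, rim top 7 mm above the bench. Place of the brass weight. Fixed to the bench. Origin at the centre of its underside, z up.
- eraser_tray: Oblong tray with a black rim and a blue floor: outside 48 mm along its x and 70 mm along its y, inside 40 x 62 mm, floor 3 mm above the bench, rim top 7 mm above the bench. Place of the eraser, which lies in it with its length along the tray's y, either way round. Fixed to the bench. Origin at the centre of its underside, z up.
- beaker: Bystander, to be left alone: small grey beaker with two white spatulas, 46 mm in diameter, 117 mm high with the spatulas, loose. Origin at the centre of its underside, z up.
- clay_pot: Bystander, to be left alone: beige clay pot, 68 mm in diameter, 92 mm high, loose. Origin at the centre of its underside, z up. A round fume hood (radius 0.14 m, centre about x = 0.71, y = -0.06) hangs behind it, brim 0.5 m above the bench: swing from side to side drawn in towards the robot, so that no wrist or forearm hits it.
Mind the look-alikes: they are no part of the job. What is shaped like the brass_weight but red or turquoise is not meant.

How it is judged (in metres and radians):
At the end, for the whole second after the job is handed in: Wax jar, bottle, weight and eraser stand in the white, terracotta, yellow and blue tray: centres within 14 mm of the tray's, undersides less than 6 mm above the tray's underside, tilt under 0.12 rad, at rest, released; eraser lengthwise within 0.5 rad (horizontal distance between wax_jar and wax_tray below 0.014 m and z of wax_jar in the frame of wax_tray below 0.006 m and angle between each of wax_jar, varnish_bottle, brass_weight, eraser's own z axis and vertical below 0.12 rad and linear speed of each of wax_jar, varnish_bottle, brass_weight, eraser below 0.02 m/s and contact force between the fingers and wax_jar below 0.1 N and horizontal distance between varnish_bottle and bottle_tray below 0.014 m and z of varnish_bottle in the frame of bottle_tray below 0.006 m and contact force between the fingers and varnish_bottle below 0.1 N and horizontal distance between brass_weight and weight_tray below 0.014 m and z of brass_weight in the frame of weight_tray below 0.006 m and contact force between the fingers and brass_weight below 0.1 N and angle between the y axis of eraser and the y axis of eraser_tray, either way round below 0.5 rad and horizontal distance between eraser and eraser_tray below 0.014 m and z of eraser in the frame of eraser_tray below 0.006 m and contact force between the fingers and eraser below 0.1 N); the robot touches nothing.
It fails at once if the beaker is moved more than 25 mm or tipped (distance of beaker from where it was at the start of the episode above 0.025 m or angle between beaker's own z axis and vertical above 0.4 rad).
It fails at once if the clay pot is moved more than 25 mm or tipped (distance of clay_pot from where it was at the start of the episode above 0.025 m or angle between clay_pot's own z axis and vertical above 0.4 rad).
It also fails if it takes over 109 s, if anything falls off the work surface, if the arm or the gripper's body presses on something with over 40 N, if the wrist force passes 120 N, or if a joint passes its speed limit or range.

## Working session

There is one attempt and no reset: what is moved stays moved. The work goes in short steps, Python scripts to look and compute and a tool call to move; the robot and the scene stay as the last step left them, time stands still between calls to the robot, and variables do not carry over. Pictures are saved under pics/ and viewed, at most 14 in all, crops included, and the job is handed in when it is done.

Besides the shell and the picture viewer there is one more tool, called after "Emit:" by a JSON object that holds its "name" and its "arguments", one argument or row to a line. arm_command: Moves the arm, as the interface text tells. Its arguments: {"type":"object","properties":{"rows":{"type":"array","items":{"type":"array","items":{"type":"array","items":{"type":"number"}}}},"squeeze":{"type":"number"}},"required":["rows"]}

```bash
mkdir -p pics
cat > h.py <<'E'
import numpy as np, cv2
from rig import observe, grab_frame, hand_in
def save(n,f,crop=None,s=1):
    im=f["color"][:,:,::-1]
    if crop: x0,y0,x1,y1=crop; im=im[y0:y1,x0:x1]
    cv2.imwrite(f"pics/{n}.png",cv2.resize(np.ascontiguousarray(im),None,fx=s,fy=s,interpolation=cv2.INTER_CUBIC))
def ray(f,u,v,z):
    R=cv2.Rodrigues(np.array(f["rvec"],float))[0];t=np.array(f["tvec"],float).ravel()
    c=-R.T@t; d=R.T@np.array([(u-f["cx"])/f["fx"],(v-f["cy"])/f["fy"],1])
    return c+d*(z-c[2])/d[2]
def proj(f,P):
    K=np.array([[f["fx"],0,f["cx"]],[0,f["fy"],f["cy"]],[0,0,1.]])
    return cv2.projectPoints(np.array(P,float).reshape(-1,1,3),np.array(f["rvec"],float),np.array(f["tvec"],float),K,None)[0].reshape(-1,2)
E
python3 - <<'E'
from h import *
import pickle
o=observe();print({k:np.round(v,3) for k,v in o.items()})
for n in("scene","top"):
    f=grab_frame(n);pickle.dump(f,open(n+".pkl","wb"));save(n+"0",f,s=1.4)
    R=cv2.Rodrigues(np.array(f["rvec"],float))[0];print(n,-R.T@np.ravel(f["tvec"]),R[2],f["fx"])
E
```

```text
{'time': np.float64(0.0), 'qpos': array([ 1.107,  0.092,  1.232, -0.   ,  1.82 , -0.057]), 'joint_vel': array([-0.001, -0.   ,  0.002,  0.001, -0.001, -0.002]), 'effort': array([ 2.0000e-03, -4.5874e+01, -4.1802e+01,  0.0000e+00,  1.2000e-02,
        0.0000e+00]), 'ee_pos': array([237.286, 550.804, 247.159]), 'tcp_rot': array([-6.340e-01, -3.076e+00,  3.000e-03]), 'wrist_force': array([-0.273, -1.059,  0.053]), 'wrist_torque': array([ 0.041,  0.017, -0.071]), 'grasp_force': np.float64(0.0), 'finger_gap': np.float64(85.484)}
scene [ 119.87330966 -655.60323445  787.51255761] [ 0.3249434   0.62264948 -0.71184227] 424.59055043274736
top [394.68242919 -11.53116538 910.54150307] [ 0.12093731  0.01832249 -0.99249103] 382.49562938067197
```

View pics/scene0.png

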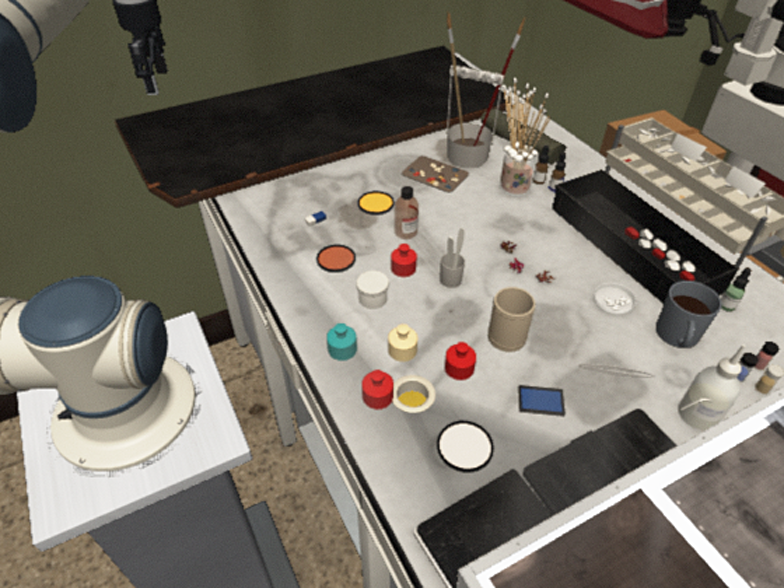

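View pics/top0.png

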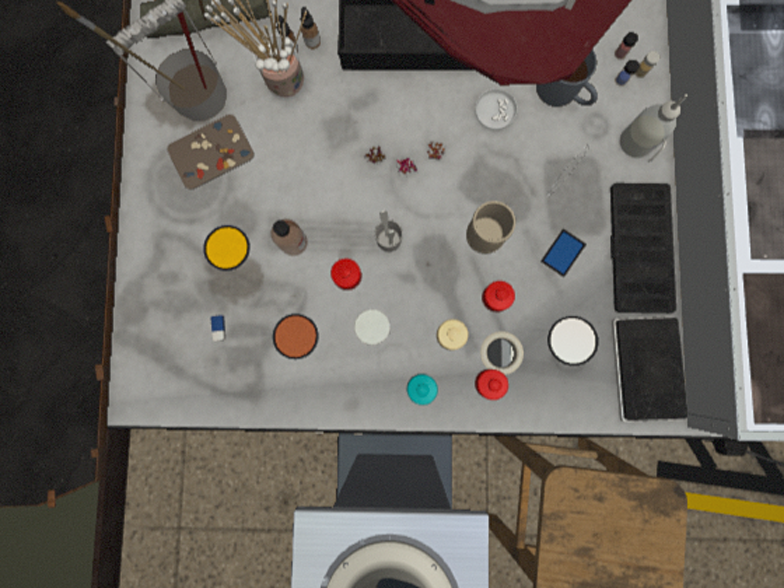

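The top view, in 1.4x pixels:
- **Wax jar:** (372,327). The pale ring dish at (502,352) could be mistaken for it.
- **Brown bottle:** (288,237). The small dark bottles at the back are look-alikes.
- **Brass weight:** pale yellow, (452,334). Look-alikes are red at (346,273), (498,296) and (492,384), and turquoise at (422,389).
- **Eraser:** (218,327).
- **Trays:** yellow (227,247), terracotta (295,336), white (573,341), blue (564,252).
- **Leave alone:** beaker (388,235), pot (492,228).

Next I'll check these in a close crop and measure them.

Run:
```python
from h import *
import pickle
f=pickle.load(open("top.pkl","rb"));save("topL",f,(140,140,340,290),4);save("topR",f,(250,140,450,290),4)
im=f["color"];hsv=cv2.cvtColor(im,cv2.COLOR_RGB2HSV)
# label: (guess px in 1.4 image, z of visible face)
for n,(u,v),z in[("yel",(227,247),3),("terra",(295,336),3),("white",(573,341),3),("blue",(564,252),3),("wax",(372,327),46),("weight",(452,334),45),("er_blue",(218,322),12),("er_white",(218,335),12)]:
    u,v=int(u/1.4),int(v/1.4)
    m=np.zeros((422,562),np.uint8);im2=cv2.cvtColor(im,cv2.COLOR_RGB2LAB).copy()
    cv2.floodFill(im2,m,(u,v),0,(28,9,9),(28,9,9),4|cv2.FLOODFILL_FIXED_RANGE|cv2.FLOODFILL_MASK_ONLY|(255<<8))
    c=max(cv2.findContours(m[1:-1,1:-1],cv2.RETR_EXTERNAL,cv2.CHAIN_APPROX_NONE)[0],key=cv2.contourArea)
    W=np.array([ray(f,*p,z)[:2] for p in c[:,0].astype(float)],np.float32)
    r=cv2.minAreaRect(W);print(n,len(c),np.round(r[0],1),np.round(r[1],1),round(r[2],1))
```

```text
yel 79 [586.2 293.2] [67.4 66. ] 2.8
terra 80 [434.6 167.4] [66.3 66.6] 46.5
white 87 [ 434.  -300.9] [70.4 70.9] 0.8
blue 66 [ 584.5 -288.1] [39.8 61.8] 55.3
wax 70 [449.8  35.2] [54.3 56.6] 0.9
weight 58 [439.9 -95.4] [45.9 44.9] 45.6
er_blue 31 [454.  298.6] [22. 19.] 3.2
er_white 23 [432.5 297.2] [14.4 18.4] 14.9
```

View pics/topL.png

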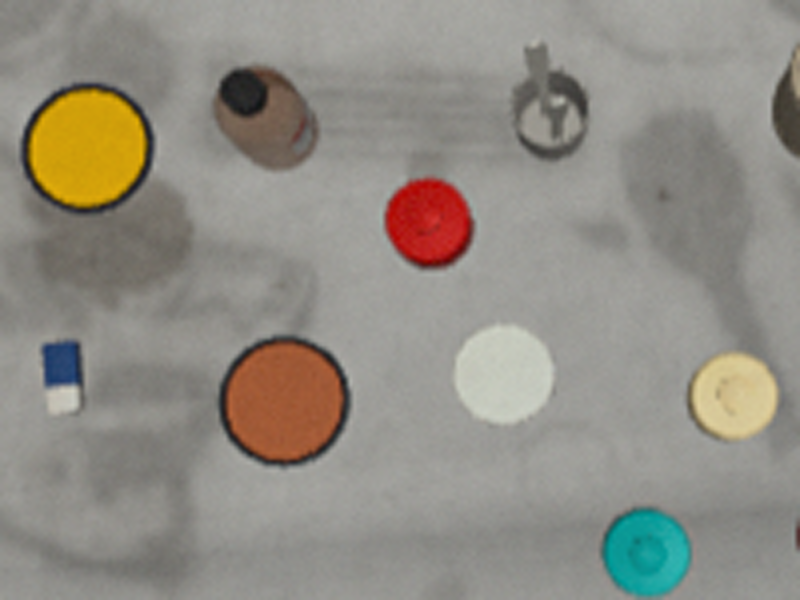

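View pics/topR.png

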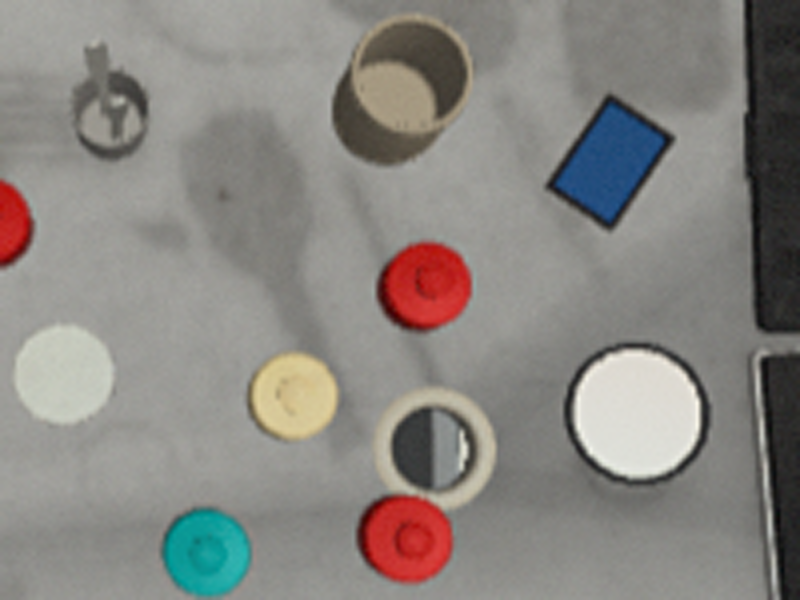

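```bash
cat >> h.py <<'E'
def go(x,y,z,ang=None):
    "total shift in units along present tool axes and turn to reach world target; ang = world angle of closing axis"
    o=observe();R=cv2.Rodrigues(o["tcp_rot"])[0];d=R.T@(np.array([x,y,z])-o["ee_pos"])/30
    a=np.degrees(np.arctan2(R[1,1],R[0,1]));t=None if ang is None else -((ang-a+90)%180-90)/5
    print("t",round(float(o["time"]),2),"pos",np.round(o["ee_pos"],1),"ang",round(a,1),"tilt",round(float(R[2,2]),4),"gap",round(float(o["finger_gap"]),1),"F",np.round(o["grasp_force"],1))
    print("shift",np.round(d,2),"turn",None if t is None else round(t,2))
E
python3 - <<'E'
from h import *
import pickle
f=pickle.load(open("top.pkl","rb"));s=pickle.load(open("scene.pkl","rb"))
L=lambda u,v:(140+u/4-.375,140+v/4-.375);Rr=lambda u,v:(250+u/4-.375,140+v/4-.375)
for n,p,z in [("cap",L(243,91),108),("bot lowR",L(280,168),0),("bot right",L(317,137),0),("wt body",Rr(295,396),37),("knob",Rr(299,393),59),("beaker",Rr(112,115),60),("pot base",Rr(385,115),0)]: print(n,np.round(ray(f,*p,z)[:2],1))
# scene cross-checks
S=lambda u,v:(u/1.4-.15,v/1.4-.15)
for n,p,z in [("capS",S(407,191),108),("waxS",S(373,281),46),("yelS",S(376,203),3),("knobS",S(403,330),59),("whiteS",S(465,446),3),("erS",S(316,218),6),("terra",S(336,258),3),("blue",S(541,400),3)]: print(n,np.round(ray(s,*p,z)[:2],1))
go(445,298,120,93.5)
E
```

```text
cap [595.9 175.3]
bot lowR [575.5 175.9]
bot right [594.9 154.1]
wt body [439.4 -96.5]
knob [440.  -96.5]
beaker [596.    9.8]
pot base [ 612.2 -154.2]
capS [593.8 166.4]
waxS [451.2  31.2]
yelS [585.6 286. ]
knobS [ 437.4 -105.2]
whiteS [ 434.  -304.6]
erS [448.  294.4]
terra [435.  162.8]
blue [ 584.3 -291.6]
t 0.1 pos [237.3 550.9 247.3] ang 66.7 tilt -1.0 gap 85.5 F 0.0
shift [-9.69 -4.99  4.25] turn -5.36
```

Emit:
{"name": "arm_command", "arguments": {
  "rows": [
    [[1,-1,-0.5,0.3,0],[1,-1,-0.5,0.3,0],[1,-1,-0.5,0.3,0],[1,-1,-0.5,0.3,0],[1,-1,-0.5,0.3,0],[1,-1,-0.5,0.3,0],[1,-1,-0.5,0.3,0],[1,-1,-0.5,0.3,0]]
  ],
  "squeeze": 30
}}

```text
time: 0.77
ee_pos: [410.9, 344.4, 175.4]
tcp_rot: [-0.634, -3.076, 0.001]
wrist_force: [0.2, 0.5, 0.9]
finger_gap: 85.1
grasp_force: 0.0
```

Emit:
{"name": "arm_command", "arguments": {
  "rows": [
    [[1,-0.8,-0.5,0,0],[1,-0.8,-0.5,0,0],[1,0,0,0,-1],[1,0,0,0,-1],[1,0,0,0,-1],[1,0,0,0,-1],[1,0,0,0,-1],[1,0,0,0,-0.36]]
  ]
}}

```text
time: 1.43
ee_pos: [442.4, 299.1, 175.7]
tcp_rot: [0.103, -3.139, 0.001]
wrist_force: [-0.1, -0.4, -0.2]
finger_gap: 85.2
grasp_force: 0.0
```

```bash
cat >> h.py <<'E'
def wrist(n,crop=None,s=1.4):
    o=observe();f=grab_frame("wrist");save(n,f,crop,s)
    T=np.eye(4);T[:3,:3]=cv2.Rodrigues(o["tcp_rot"])[0];T[:3,3]=o["ee_pos"]
    W=T@np.array(f["T_tool_cam"],float);f["rvec"]=cv2.Rodrigues(W[:3,:3].T)[0];f["tvec"]=-W[:3,:3].T@W[:3,3]
    import pickle;pickle.dump(f,open(n+".pkl","wb"));return f
E
python3 - <<'E'
from h import *
go(445,298,120,93.5);f=wrist("w1")
print(proj(f,[[445,298,12],[434.6,167.4,3],[586,293,3]])*1.4)
E
```

```text
t 1.43 pos [442.4 299.1 175.7] ang 93.7 tilt -1.0 gap 85.2 F 0.0
shift [-0.09 -0.04  1.86] turn 0.05
[[390.11687558 271.61254042]
 [211.47686177 243.12756367]
 [373.76804153 427.52893897]]
```

View pics/w1.png

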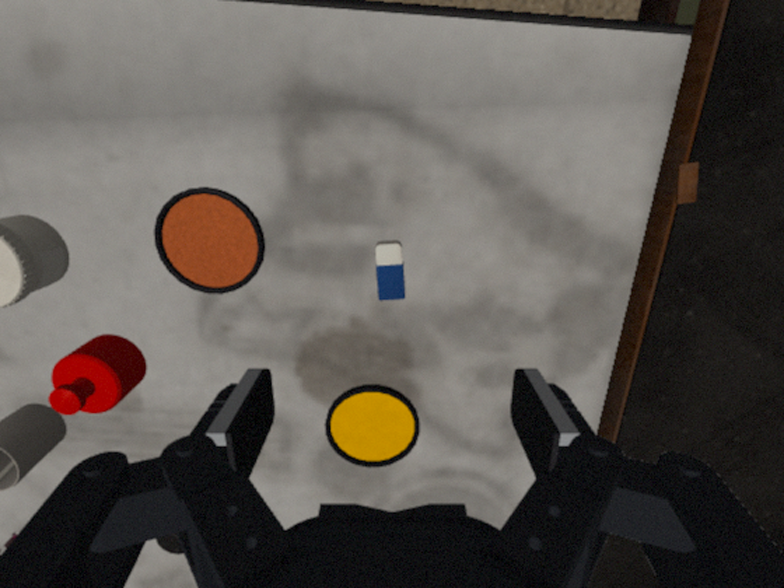

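The eraser centre is at (390,270) in this frame, where the projection of (445,298) gave (390,272). The terracotta and yellow trays also agree within 2 px, so the top calibration holds. Descending on the eraser.

Emit:
{"name": "arm_command", "arguments": {
  "rows": [
    [[0.55,-0.1,0,1,0],[0.55,0,0,1,0],[0.55,0,0,1,0],[0.55,0,0,1,0],[0.55,0,0,0.7,0],[0.55,0,0,0.4,0],[0.55,0,0,0,0],[0.55,0,0,0,0]]
  ]
}}

```text
time: 2.15
ee_pos: [445.5, 299.5, 23.3]
tcp_rot: [0.095, -3.139, 0.001]
wrist_force: [0.0, -0.3, 0.6]
finger_gap: 47.1
grasp_force: 0.0
```

Emit:
{"name": "arm_command", "arguments": {
  "rows": [
    [[0.1,0,0,0,0],[0.1,0,0,0,0],[0.1,0,0,0,0],[0.1,0,0,0,0],[0.1,0,0,0,0],[0.1,0,0,0,0]]
  ]
}}

```text
time: 2.65
ee_pos: [446.7, 300.2, 25.6]
tcp_rot: [-0.096, 3.137, 0.003]
wrist_force: [0.3, -0.5, 7.5]
finger_gap: 17.6
grasp_force: 29.6
```

Emit:
{"name": "arm_command", "arguments": {
  "rows": [
    [[0.1,0,0,-0.5,0],[0.1,0,0,-1,0],[0.1,0,0,-1,0],[0.1,0,0,0,0],[0.1,0,0,0,0]]
  ]
}}

```text
time: 3.07
ee_pos: [446.9, 300.3, 101.4]
tcp_rot: [-0.095, 3.135, 0.004]
wrist_force: [0.1, -0.4, -0.9]
finger_gap: 17.6
grasp_force: 29.4
```

Run:
```python
from h import *
go(445,298,120,93.5);print(observe()["wrist_force"]);f=wrist("w2",(190,200,370,380),3.2)
```

```text
t 3.07 pos [446.9 300.3 101.4] ang 93.5 tilt -1.0 gap 17.6 F 29.4
shift [ 0.06 -0.07 -0.62] turn -0.0
[ 0.08264871 -0.40844575 -0.92267417]
```

View pics/w2.png

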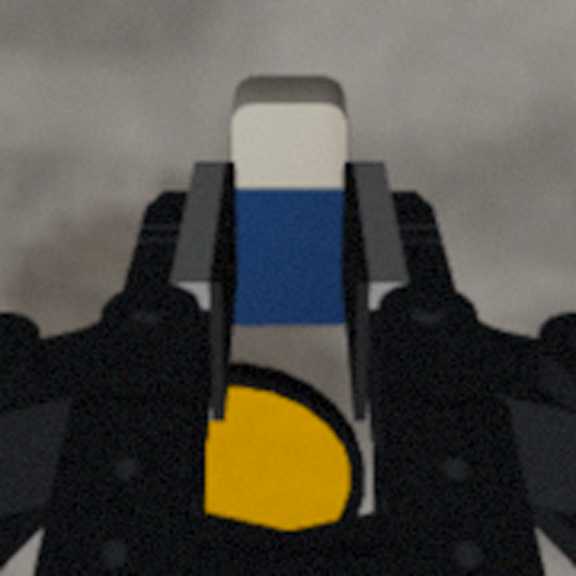

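The eraser is held flat and square: white end at (290,100), blue end at (290,325) in the crop. I'll measure its offset from the TCP before placing it.

Run:
```python
from h import *
import pickle
f=pickle.load(open("w2.pkl","rb"))
for z in (86,88):
  for p in((290,102),(290,325)):print(z,np.round(ray(f,190+p[0]/3.2-.35,200+p[1]/3.2-.35,z),1))
go(440,298,200,93.5)
```

```text
86 [425.3 299.4  86. ]
86 [467.5 302.   86. ]
88 [424.4 299.4  88. ]
88 [466.  301.9  88. ]
t 3.12 pos [446.  299.8  99.2] ang 93.5 tilt -1.0 gap 17.3 F 29.4
shift [ 0.2  -0.04 -3.36] turn -0.0
```

Emit:
{"name": "arm_command", "arguments": {
  "rows": [
    [[0.1,0,0,-1,0],[0.1,0.2,-0.5,-1,0],[0.1,0.2,-1,-0.5,0],[0.1,0.2,-1,0,0],[0.1,0.2,-1,0,0],[0.1,0.2,-1,0,0],[0.1,0,-1,0,0],[0.1,0,-1,0,0]]
  ]
}}

```text
time: 3.78
ee_pos: [426.5, 101.7, 171.7]
tcp_rot: [0.097, -3.138, 0.0]
wrist_force: [-0.1, 0.8, -0.9]
finger_gap: 17.7
grasp_force: 29.4
```

Emit:
{"name": "arm_command", "arguments": {
  "rows": [
    [[0.1,0,-1,0,0],[0.1,0,-1,0,0],[0.1,0,-1,0,0],[0.1,0,-1,0,0],[0.1,0,-1,0,0],[0.1,0,-1,0,0],[0.1,0,-1,0,0],[0.1,0,-1,0,0]]
  ]
}}

```text
time: 4.45
ee_pos: [441.3, -137.8, 171.5]
tcp_rot: [0.095, -3.138, -0.002]
wrist_force: [0.4, -0.3, -0.4]
finger_gap: 17.4
grasp_force: 29.4
```

Emit:
{"name": "arm_command", "arguments": {
  "rows": [
    [[0.1,0,-1,0,1],[0.1,0,0,0,1],[0.1,0,0,0,1],[0.1,0,0,0,1],[0.1,0,0,0,1],[0.1,0,0,0,1],[0.1,0,0,0,1],[0.1,0,0,0,0.64]]
  ]
}}

```text
time: 5.12
ee_pos: [443.3, -166.2, 171.4]
tcp_rot: [-0.943, -2.994, -0.001]
wrist_force: [0.1, 0.5, -0.2]
finger_gap: 17.6
grasp_force: 29.5
```

Run:
```python
from h import *
go(584.5,-288,60,55.3)
```

```text
t 5.12 pos [ 443.3 -166.2  171.4] ang 55.0 tilt -1.0 gap 17.6 F 29.5
shift [-6.19 -0.63  3.69] turn -0.05
```

Emit:
{"name": "arm_command", "arguments": {
  "rows": [
    [[0.1,-1,-0.1,0,0],[0.1,-1,-0.1,0,0],[0.1,-1,-0.1,0,0],[0.1,-1,-0.1,0,0],[0.1,-1,-0.1,1,0],[0.1,-1,-0.1,1,0],[0.1,-0.2,0,1,0],[0.1,0,0,0.4,0]]
  ]
}}

```text
time: 5.78
ee_pos: [583.5, -285.9, 63.9]
tcp_rot: [-0.935, -2.988, -0.003]
wrist_force: [-1.0, -0.3, -2.3]
finger_gap: 17.7
grasp_force: 29.5
```

Run:
```python
from h import *
go(584.5,-288,30,55.3);f=wrist("w3")
print(proj(f,[[584.5,-288,3]])*1.4)
```

```text
t 5.78 pos [ 583.5 -285.9   63.9] ang 55.2 tilt -0.9999 gap 17.7 F 29.5
shift [-0.08 -0.04  1.13] turn -0.01
[[390.15758412 332.12789851]]
```

View pics/w3.png

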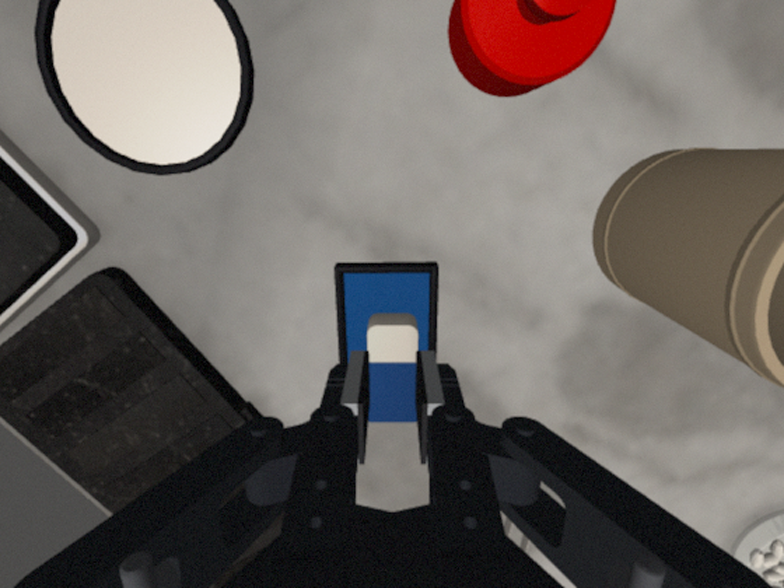

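The eraser (393,365) is lined up over the blue tray, whose near rim is at y≈266. Lowering it.

Emit:
{"name": "arm_command", "arguments": {
  "rows": [
    [[0.1,-0.1,0,0.5,0],[0.1,0,0,0.4,0],[0.1,0,0,0.2,0],[0.1,0,0,0,0],[0.1,0,0,0,0]]
  ]
}}

```text
time: 6.25
ee_pos: [588.2, -287.9, 40.5]
tcp_rot: [0.936, 2.998, -0.0]
wrist_force: [-0.1, -0.2, 0.1]
finger_gap: 17.8
grasp_force: 29.5
```

Emit:
{"name": "arm_command", "arguments": {
  "rows": [
    [[0.1,0,0,0.05,0],[0.1,0,0,0,0]]
  ]
}}

```text
time: 6.42
ee_pos: [588.6, -288.2, 39.3]
tcp_rot: [0.936, 2.997, -0.001]
wrist_force: [0.2, 0.3, -0.2]
finger_gap: 17.4
grasp_force: 29.5
```

Run:
```python
from h import *
go(584.5,-288,29,55.3)
```

```text
t 6.42 pos [ 588.6 -288.2   39.3] ang 55.3 tilt -1.0 gap 17.4 F 29.5
shift [ 0.12 -0.07  0.34] turn -0.0
```

Emit:
{"name": "arm_command", "arguments": {
  "rows": [
    [[0.1,0.12,-0.07,0.15,0],[0.1,0,0,0.1,0],[0.1,0,0,0.05,0],[0.1,0,0,0,0],[0.1,0,0,0,0],[0.1,0,0,0,0]]
  ]
}}

```text
time: 6.92
ee_pos: [584.0, -287.8, 28.9]
tcp_rot: [-0.937, -2.999, -0.0]
wrist_force: [-0.6, 0.2, 0.1]
finger_gap: 17.8
grasp_force: 29.5
```

Emit:
{"name": "arm_command", "arguments": {
  "rows": [
    [[0.1,0,0,0.05,0],[0.1,0,0,0,0],[0.1,0,0,0,0]]
  ]
}}

```text
time: 7.17
ee_pos: [584.1, -287.8, 28.7]
tcp_rot: [0.937, 2.998, -0.0]
wrist_force: [-2.9, 1.2, 4.9]
finger_gap: 17.4
grasp_force: 30.1
```

Emit:
{"name": "arm_command", "arguments": {
  "rows": [
    [[0.1,0,0,0.05,0],[0.1,0,0,0,0],[0.1,0,0,0,0]]
  ]
}}

```text
time: 7.42
ee_pos: [584.1, -287.8, 28.6]
tcp_rot: [0.937, 2.998, -0.0]
wrist_force: [-5.6, 2.7, 11.8]
finger_gap: 17.7
grasp_force: 30.7
```

Emit:
{"name": "arm_command", "arguments": {
  "rows": [
    [[0.4,0,0,-0.05,0],[0.4,0,0,0,0],[0.4,0,0,0,0],[0.4,0,0,0,0],[0.4,0,0,-0.5,0],[0.4,0,0,-1,0],[0.4,0,0,-1,0],[0.4,0,0,-1,0]]
  ]
}}

```text
time: 8.08
ee_pos: [583.6, -287.5, 132.6]
tcp_rot: [-0.936, -2.997, -0.001]
wrist_force: [0.4, -0.2, 0.4]
finger_gap: 34.2
grasp_force: 0.0
```

Emit:
{"name": "arm_command", "arguments": {
  "rows": [
    [[1,1,0,-0.5,1],[1,0,0,0,1],[1,0,0,0,1],[1,0,0,0,1],[1,0,0,0,1],[1,0,0,0,1],[1,0,0,0,1],[1,0,0,0,1]]
  ]
}}

```text
time: 8.75
ee_pos: [559.2, -270.6, 146.9]
tcp_rot: [-1.911, -2.493, 0.0]
wrist_force: [-0.2, 0.2, 0.2]
finger_gap: 85.4
grasp_force: 0.0
```

Run:
```python
from h import *
go(450,35,130,0);f=grab_frame("top");save("t2",f,(300,120,470,260),4)
u=np.array([[584.5,-288,3],[584.5,-288,15]]);print((proj(f,u)-[300,120])*4)
```

```text
t 8.75 pos [ 559.2 -270.6  146.9] ang 15.0 tilt -1.0 gap 85.4 F 0.0
shift [10.78 -0.87  0.57] turn 3.01
[[408.01605812 240.05734288]
 [414.1213127  235.9696754 ]]
```

View pics/t2.png

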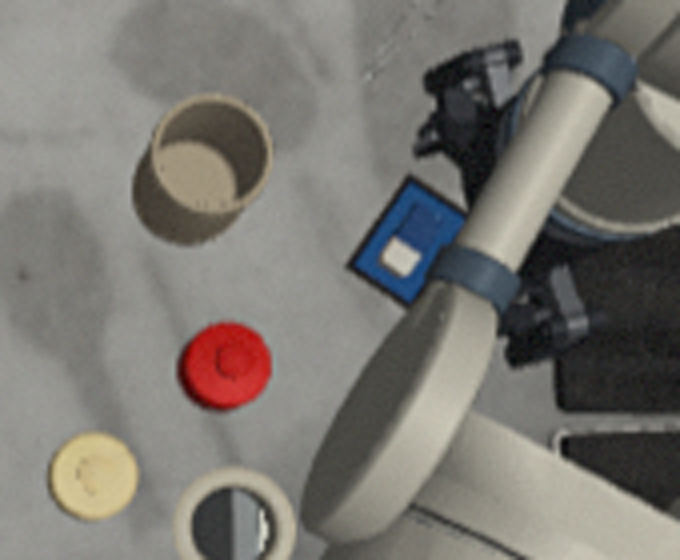

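The eraser lies lengthwise in the blue tray, with its white half at crop (400,256). Next is the wax jar.

Emit:
{"name": "arm_command", "arguments": {
  "rows": [
    [[1,0,0,0,1],[1,0,0,0,1],[1,0,0,0,1],[1,0,-1,0,0],[1,0.3,-1,0,0],[1,0.5,-1,0,0],[1,1,-0.6,0,0],[1,1,0,0,0]]
  ]
}}

```text
time: 9.47
ee_pos: [448.1, -187.2, 147.1]
tcp_rot: [-2.217, -2.225, 0.002]
wrist_force: [-0.1, 0.5, 0.0]
finger_gap: 85.4
grasp_force: 0.0
```

Emit:
{"name": "arm_command", "arguments": {
  "rows": [
    [[1,1,0,0,0],[1,1,0,0,0],[1,1,0,0,0],[1,1,0,0,0],[1,1,0,0,0],[1,1,0,0,0],[1,1,0,0,0],[1,0.3,0,0,0]]
  ]
}}

```text
time: 10.13
ee_pos: [449.4, 35.1, 147.4]
tcp_rot: [-2.209, -2.232, -0.002]
wrist_force: [-0.5, -0.8, 0.1]
finger_gap: 85.6
grasp_force: 0.0
```

Emit:
{"name": "arm_command", "arguments": {
  "rows": [
    [[1,0,0,0,0],[1,0,0,0,0],[1,0,0,0,0]]
  ]
}}

```text
time: 10.38
ee_pos: [449.8, 30.8, 147.4]
tcp_rot: [2.216, 2.227, -0.001]
wrist_force: [1.4, -0.7, 0.8]
finger_gap: 85.5
grasp_force: 0.0
```

Run:
```python
from h import *
go(450,35,38,0)
```

```text
t 10.38 pos [449.8  30.8 147.4] ang 0.3 tilt -1.0 gap 85.5 F 0.0
shift [0.14 0.01 3.65] turn 0.06
```

Emit:
{"name": "arm_command", "arguments": {
  "rows": [
    [[1,0.14,0,1,0],[1,0,0,1,0],[1,0,0,1,0],[1,0,0,0.5,0],[1,0,0,0.15,0],[1,0,0,0,0],[1,0,0,0,0],[1,0,0,0,0]]
  ]
}}

```text
time: 11.05
ee_pos: [451.0, 35.5, 39.9]
tcp_rot: [2.215, 2.225, 0.003]
wrist_force: [-0.5, 1.4, 0.4]
finger_gap: 85.2
grasp_force: 0.0
```

Emit:
{"name": "arm_command", "arguments": {
  "rows": [
    [[0.55,0,0,0,0],[0.55,0,0,0,0],[0.55,0,0,0,0],[0.55,0,0,0,0],[0.55,0,0,0,0],[0.55,0,0,0,0]]
  ]
}}

```text
time: 11.55
ee_pos: [450.4, 36.0, 39.5]
tcp_rot: [2.214, 2.226, 0.002]
wrist_force: [-2.1, -0.2, 5.5]
finger_gap: 55.8
grasp_force: 31.7
```

Emit:
{"name": "arm_command", "arguments": {
  "rows": [
    [[0.55,0,0,-0.5,0],[0.55,0,0,-1,0],[0.55,0,0,-1,0],[0.55,-0.4,0,-1,0],[0.55,-1,0,0,0],[0.55,-1,0,0,0],[0.55,-1,0,0,0],[0.55,-1,0,0,0]]
  ]
}}

```text
time: 12.22
ee_pos: [450.4, -97.1, 143.4]
tcp_rot: [2.214, 2.227, 0.001]
wrist_force: [0.7, 0.4, -0.5]
finger_gap: 55.9
grasp_force: 32.3
```

Emit:
{"name": "arm_command", "arguments": {
  "rows": [
    [[0.55,-1,0,0,0],[0.55,-1,-0.1,0,0],[0.55,-1,-0.1,0,0],[0.55,-1,-0.1,0,0],[0.55,-1,-0.1,0,0],[0.55,-1,-0.1,0,0],[0.55,-0.6,0,0,0],[0.55,-0.2,0,0,0]]
  ]
}}

```text
time: 12.88
ee_pos: [435.8, -302.6, 142.7]
tcp_rot: [-2.219, -2.224, 0.001]
wrist_force: [-0.6, 0.8, -1.5]
finger_gap: 55.7
grasp_force: 32.3
```

Emit:
{"name": "arm_command", "arguments": {
  "rows": [
    [[0.55,0,0,0.5,0],[0.55,0,0,0.5,0],[0.55,0,0,0.5,0],[0.55,0,0,0.2,0],[0.55,0,0,0,0],[0.55,0,0,0,0],[0.55,0,0,0,0]]
  ]
}}

```text
time: 13.47
ee_pos: [437.0, -300.1, 93.2]
tcp_rot: [2.214, 2.226, 0.0]
wrist_force: [-0.2, -0.1, -0.5]
finger_gap: 55.8
grasp_force: 32.3
```

Run:
```python
from h import *
go(434.5,-301,44,0);f=wrist("w4")
print(proj(f,[[434.2,-301,3]])*1.4)
```

```text
t 13.47 pos [ 437.  -300.1   93.2] ang 0.3 tilt -1.0 gap 55.8 F 32.3
shift [-0.03 -0.09  1.64] turn 0.06
[[387.89726489 305.59329989]]
```

View pics/w4.png

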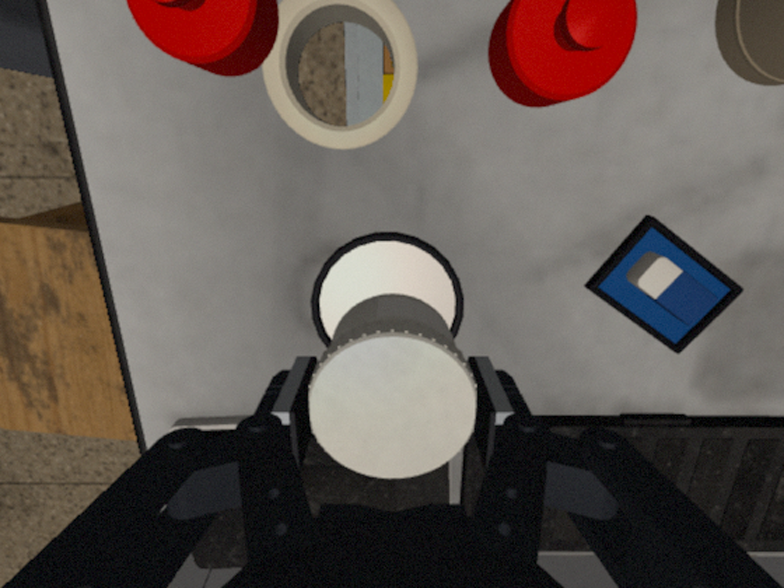

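The jar is upright, with its cap at (392,400), above the white tray at (388,305), whose predicted position matches. The eraser is well inside the blue tray. Lowering the jar.

Emit:
{"name": "arm_command", "arguments": {
  "rows": [
    [[0.55,0,-0.09,0.6,0],[0.55,0,0,0.5,0],[0.55,0,0,0.3,0],[0.55,0,0,0.2,0],[0.55,0,0,0.05,0],[0.55,0,0,0,0],[0.55,0,0,0,0],[0.55,0,0,0,0]]
  ]
}}

```text
time: 14.18
ee_pos: [434.2, -300.4, 43.3]
tcp_rot: [2.215, 2.226, 0.0]
wrist_force: [0.7, -0.0, -2.0]
finger_gap: 55.5
grasp_force: 32.3
```

Emit:
{"name": "arm_command", "arguments": {
  "rows": [
    [[0.55,0,0,0.05,0],[0.55,0,0,0,0],[0.55,0,0,0,0]]
  ]
}}

```text
time: 14.43
ee_pos: [434.3, -300.5, 42.5]
tcp_rot: [2.214, 2.226, 0.0]
wrist_force: [-2.1, 1.8, 6.2]
finger_gap: 56.0
grasp_force: 32.8
```

Emit:
{"name": "arm_command", "arguments": {
  "rows": [
    [[0.9,0,0,0,0],[0.9,0,0,0,0],[0.9,0,0,0,0],[0.9,0,0,0,0],[0.9,0,0,-0.5,0],[0.9,0,0,-1,0],[0.9,0,0,-1,0],[0.9,0,0,-1,0]]
  ]
}}

```text
time: 15.1
ee_pos: [433.4, -299.8, 146.6]
tcp_rot: [-2.215, -2.226, 0.0]
wrist_force: [0.4, -1.1, 0.6]
finger_gap: 76.9
grasp_force: 0.0
```

Emit:
{"name": "arm_command", "arguments": {
  "rows": [
    [[0.9,1,0.1,0,0],[0.9,1,0.1,0,0],[0.9,1,0,0,0],[0.9,1,0,0,0],[0.9,1,0,0,0],[0.9,1,0,0,0],[0.9,0.6,0,0,0],[0.9,0.2,0,0,0]]
  ]
}}

```text
time: 15.77
ee_pos: [438.6, -93.7, 146.0]
tcp_rot: [-2.212, -2.23, -0.001]
wrist_force: [-0.0, -0.1, 0.5]
finger_gap: 76.7
grasp_force: 0.0
```

Emit:
{"name": "arm_command", "arguments": {
  "rows": [
    [[0.9,0,0,0,0],[0.9,0,0,0,0],[0.9,0,0,0,0]]
  ]
}}

```text
time: 16.02
ee_pos: [438.7, -97.0, 145.9]
tcp_rot: [2.217, 2.226, -0.001]
wrist_force: [-0.4, -0.5, -0.9]
finger_gap: 76.9
grasp_force: 0.0
```

Run:
```python
from h import *
go(440,-96.5,25,0);f=wrist("w5")
print(proj(f,[[440,-96.5,37],[440,-96.5,59],[434,-301,49]])*1.4)
```

```text
t 16.02 pos [438.7 -97.  145.9] ang 0.2 tilt -1.0 gap 76.9 F 0.0
shift [0.02 0.04 4.03] turn 0.05
[[395.32837498 291.89987445]
 [395.61492105 305.44188112]
 [385.41773163 563.94153088]]
```

View pics/w5.png

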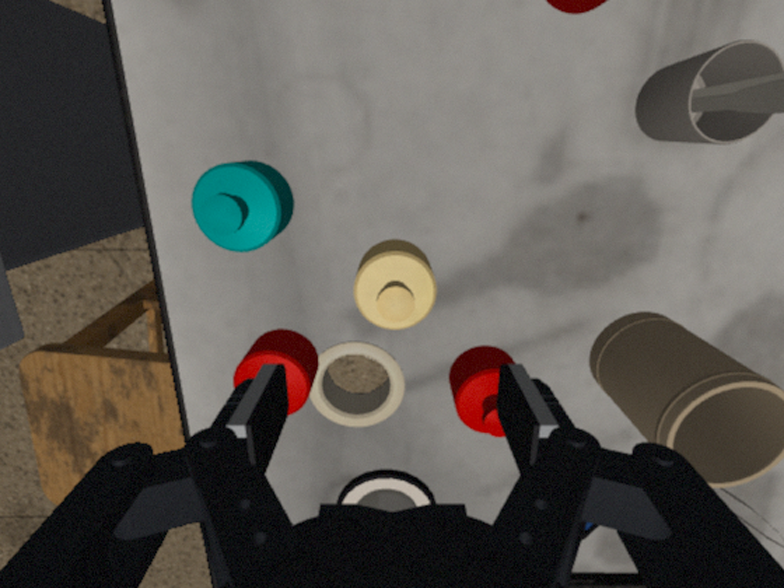

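The brass weight, the pale yellow one, is at (395,290) with its knob at (395,300). That is about 2 mm further towards +y than predicted, and the red and turquoise look-alikes are clear of the fingers. Descending.

Emit:
{"name": "arm_command", "arguments": {
  "rows": [
    [[0.9,0.07,0.04,1,0],[0.9,0,0,1,0],[0.9,0,0,1,0],[0.9,0,0,0.6,0],[0.9,0,0,0.3,0],[0.9,0,0,0.1,0],[0.9,0,0,0,0],[0.9,0,0,0,0]]
  ],
  "squeeze": 70
}}

```text
time: 16.73
ee_pos: [440.7, -94.6, 27.4]
tcp_rot: [2.215, 2.225, 0.001]
wrist_force: [-0.4, 0.6, -0.3]
finger_gap: 77.0
grasp_force: 0.0
```

Emit:
{"name": "arm_command", "arguments": {
  "rows": [
    [[0.45,0,0,0,0],[0.45,0,0,0,0],[0.45,0,0,0,0],[0.45,0,0,0,0],[0.45,0,0,0,0],[0.45,0,0,0,0],[0.45,0,0,0,0]]
  ]
}}

```text
time: 17.32
ee_pos: [440.8, -94.3, 28.0]
tcp_rot: [2.214, 2.225, 0.002]
wrist_force: [-2.2, 0.1, 5.6]
finger_gap: 47.4
grasp_force: 71.6
```

Emit:
{"name": "arm_command", "arguments": {
  "rows": [
    [[0.45,0,0,-0.4,0],[0.45,0,0,-0.8,0],[0.45,0,0,-1,0],[0.45,0,0,-1,0],[0.45,0.3,0,-1,0],[0.45,0.6,0,-0.5,0],[0.45,1,0,0,0],[0.45,1,0,0,0]]
  ]
}}

```text
time: 17.98
ee_pos: [439.7, -6.5, 168.9]
tcp_rot: [2.217, 2.223, 0.003]
wrist_force: [0.8, 1.1, -6.6]
finger_gap: 47.5
grasp_force: 73.7
```

Emit:
{"name": "arm_command", "arguments": {
  "rows": [
    [[0.45,1,0,0,0],[0.45,1,0,0,0],[0.45,1,0,0,0],[0.45,1,0,0,0],[0.45,1,0,0,0],[0.45,1,0,0,0],[0.45,1,0,0,0],[0.45,1,0,0,0]]
  ]
}}

```text
time: 18.65
ee_pos: [437.4, 234.5, 166.9]
tcp_rot: [-2.215, -2.227, 0.002]
wrist_force: [1.2, -1.1, -5.3]
finger_gap: 47.6
grasp_force: 73.7
```

Emit:
{"name": "arm_command", "arguments": {
  "rows": [
    [[0.45,1,0.5,0,0],[0.45,0.8,0.7,0,0],[0.45,0.3,0.9,0,0],[0.45,0,0.9,0,0],[0.45,0,0.9,0,0],[0.45,0,0.6,0,0],[0.45,0,0.3,0,0],[0.45,0,0,0,0]]
  ]
}}

```text
time: 19.32
ee_pos: [583.1, 296.1, 165.4]
tcp_rot: [-2.217, -2.225, 0.004]
wrist_force: [-0.8, -0.3, -4.9]
finger_gap: 47.5
grasp_force: 74.0
```

Run:
```python
from h import *
go(586.2,293.5,70,0)
```

```text
t 19.32 pos [583.1 296.1 165.4] ang 0.2 tilt -1.0 gap 47.5 F 74.0
shift [-0.08  0.11  3.18] turn 0.05
```

Emit:
{"name": "arm_command", "arguments": {
  "rows": [
    [[0.45,0,0,1,0],[0.45,0,0,1,0],[0.45,0,0,0.7,0],[0.45,0,0,0.3,0],[0.45,0,0,0.1,0],[0.45,0,0,0,0],[0.45,0,0,0,0],[0.45,0,0,0,0]]
  ]
}}

```text
time: 19.98
ee_pos: [582.9, 297.3, 76.8]
tcp_rot: [2.215, 2.226, 0.006]
wrist_force: [0.2, 0.8, -6.0]
finger_gap: 47.7
grasp_force: 74.0
```

Run:
```python
from h import *
go(586.2,293.5,32,0);f=wrist("w6")
print(proj(f,[[586.2,293.2,3]])*1.4)
```

```text
t 19.98 pos [582.9 297.3  76.8] ang 0.3 tilt -1.0 gap 47.7 F 74.0
shift [-0.13  0.1   1.49] turn 0.06
[[399.14779508 323.37711981]]
```

View pics/w6.png

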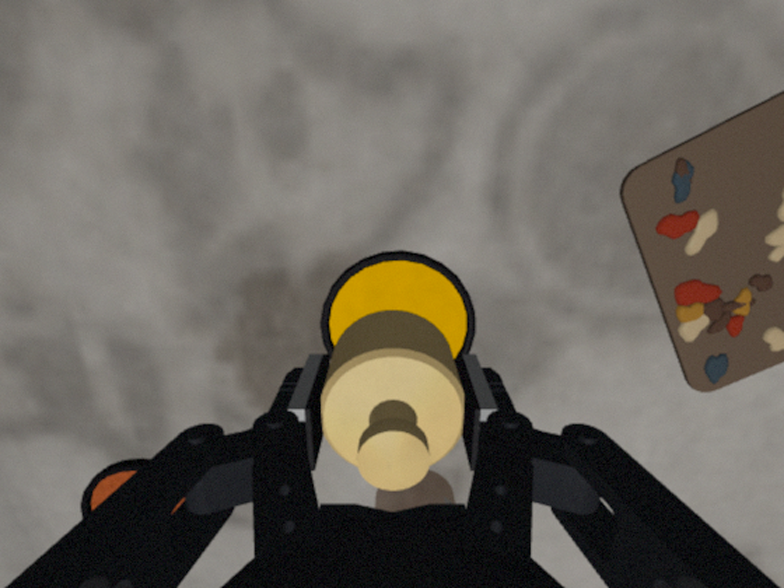

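The weight is upright over the yellow tray at (398,322), which matches the prediction. I'll correct by -4 mm in y and +3 mm in x while lowering it.

Emit:
{"name": "arm_command", "arguments": {
  "rows": [
    [[0.45,-0.13,0.1,0.6,0],[0.45,0,0,0.5,0],[0.45,0,0,0.25,0],[0.45,0,0,0.1,0],[0.45,0,0,0,0],[0.45,0,0,0,0],[0.45,0,0,0,0]]
  ]
}}

```text
time: 20.62
ee_pos: [585.4, 293.2, 31.4]
tcp_rot: [2.215, 2.227, 0.003]
wrist_force: [-0.2, -0.6, -5.0]
finger_gap: 47.4
grasp_force: 74.0
```

Emit:
{"name": "arm_command", "arguments": {
  "rows": [
    [[0.45,0,0,0.05,0],[0.45,0,0,0,0],[0.45,0,0,0,0]]
  ]
}}

```text
time: 20.87
ee_pos: [585.5, 293.3, 31.0]
tcp_rot: [2.215, 2.227, 0.003]
wrist_force: [-3.4, -0.5, 5.7]
finger_gap: 47.6
grasp_force: 74.9
```

Emit:
{"name": "arm_command", "arguments": {
  "rows": [
    [[0.8,0,0,0,0],[0.8,0,0,0,0],[0.8,0,0,0,0],[0.8,0,0,0,0],[0.8,0,0,-0.5,0],[0.8,0,0,-1,0],[0.8,0,0,-1,0],[0.8,0,0,-1,0]]
  ]
}}

```text
time: 21.53
ee_pos: [584.7, 292.7, 134.6]
tcp_rot: [-2.216, -2.227, 0.001]
wrist_force: [1.0, 0.6, -0.8]
finger_gap: 68.2
grasp_force: 0.0
```

Emit:
{"name": "arm_command", "arguments": {
  "rows": [
    [[0.8,0,0,-1,0],[0.8,0,0,-1,0],[0.8,-1,0.1,0,0],[0.8,-1,0.1,0,0],[0.8,-1,0.1,0,0],[0.8,-0.9,0,0,0],[0.8,0,0,0,0],[0.8,0,0,0,0]]
  ]
}}

```text
time: 22.2
ee_pos: [594.8, 174.6, 194.1]
tcp_rot: [2.219, 2.224, 0.001]
wrist_force: [0.8, 0.9, 0.4]
finger_gap: 68.5
grasp_force: 0.0
```

Run:
```python
from h import *
go(597,175,59,0);f=wrist("w7")
print(proj(f,[[597,175,108],[597,175,0],[586.2,293.2,3]])*1.4)
```

```text
t 22.2 pos [594.8 174.6 194.1] ang 0.1 tilt -1.0 gap 68.5 F 0.0
shift [0.01 0.07 4.5 ] turn 0.03
[[397.2031396  306.34581273]
 [395.55863545 256.02064238]
 [380.6895721   90.29178554]]
```

View pics/w7.png

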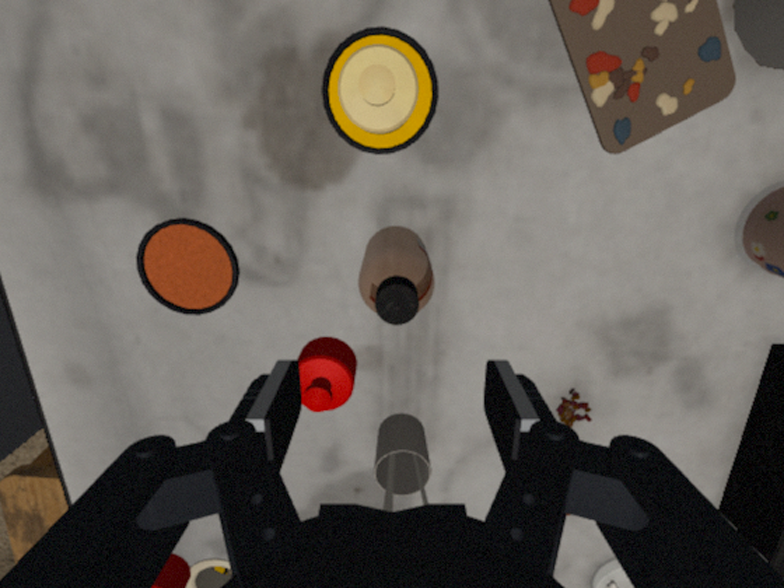

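The weight sits centred in the yellow tray at (378,88). The bottle's cap is at (398,302), about 2 mm towards +y of the prediction. Descending on it.

Emit:
{"name": "arm_command", "arguments": {
  "rows": [
    [[0.8,0.08,0.06,1,0],[0.8,0,0,1,0],[0.8,0,0,1,0],[0.8,0,0,0.8,0],[0.8,0,0,0.5,0],[0.8,0,0,0.15,0],[0.8,0,0,0,0],[0.8,0,0,0,0]]
  ],
  "squeeze": 35
}}

```text
time: 22.92
ee_pos: [596.6, 179.3, 61.4]
tcp_rot: [2.214, 2.228, 0.002]
wrist_force: [-0.0, -0.4, 0.2]
finger_gap: 68.3
grasp_force: 0.0
```

Emit:
{"name": "arm_command", "arguments": {
  "rows": [
    [[0.4,0,0,0,0],[0.4,0,0,0,0],[0.4,0,0,0,0],[0.4,0,0,0,0],[0.4,0,0,0,0],[0.4,0,0,0,0],[0.4,0,0,0,0]]
  ]
}}

```text
time: 23.5
ee_pos: [597.4, 178.8, 62.9]
tcp_rot: [2.215, 2.226, 0.006]
wrist_force: [-0.2, 1.3, 6.7]
finger_gap: 46.1
grasp_force: 36.8
```

Emit:
{"name": "arm_command", "arguments": {
  "rows": [
    [[0.4,0,0,-0.4,0],[0.4,0,0,-0.8,0],[0.4,0,0,-1,0],[0.4,0,-0.4,0,0],[0.4,0,-0.8,0,0],[0.4,-0.1,-0.9,0,0],[0.4,-0.1,-0.9,0,0],[0.4,-0.1,-0.9,0,0]]
  ]
}}

```text
time: 24.17
ee_pos: [478.0, 168.4, 126.7]
tcp_rot: [-2.216, -2.227, 0.001]
wrist_force: [0.7, -0.0, -1.0]
finger_gap: 46.6
grasp_force: 36.5
```

Emit:
{"name": "arm_command", "arguments": {
  "rows": [
    [[0.4,-0.1,-0.8,0,0],[0.4,0,-0.5,0,0],[0.4,0,-0.2,0,0],[0.4,0,0,0.4,0],[0.4,0,0,0.5,0],[0.4,0,0,0,0],[0.4,0,0,0,0],[0.4,0,0,0,0]]
  ]
}}

```text
time: 24.83
ee_pos: [434.8, 165.4, 99.5]
tcp_rot: [-2.216, -2.227, 0.001]
wrist_force: [1.0, -0.3, -1.6]
finger_gap: 46.8
grasp_force: 36.6
```

Run:
```python
from h import *
go(434.6,168.5,67,0);f=wrist("w8")
print(proj(f,[[434.6,167.4,3]])*1.4)
```

```text
t 24.83 pos [434.8 165.4  99.5] ang 0.3 tilt -1.0 gap 46.8 F 36.6
shift [ 0.1  -0.01  1.08] turn 0.06
[[392.88774501 296.91434636]]
```

View pics/w8.png

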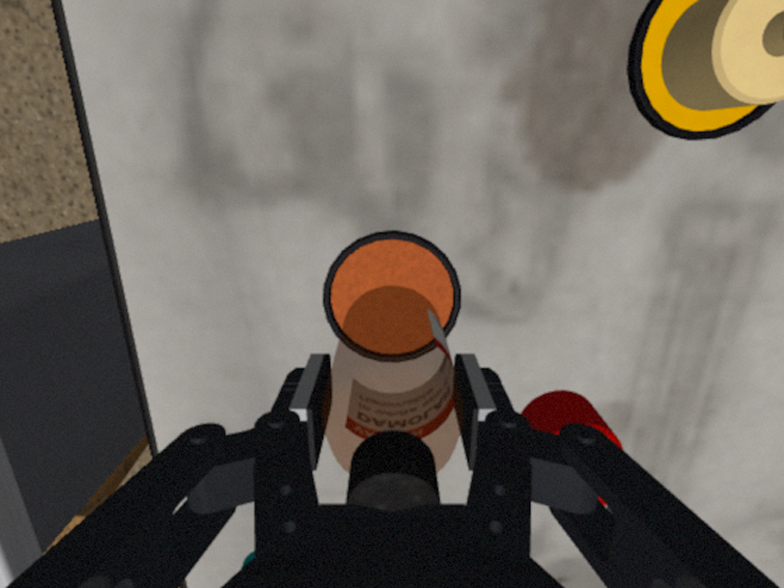

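The bottle hangs upright over the terracotta tray at (392,296), as predicted. Lowering it.

Emit:
{"name": "arm_command", "arguments": {
  "rows": [
    [[0.4,0.1,0,0.5,0],[0.4,0,0,0.4,0],[0.4,0,0,0.15,0],[0.4,0,0,0.05,0],[0.4,0,0,0,0],[0.4,0,0,0,0],[0.4,0,0,0,0]]
  ]
}}

```text
time: 25.47
ee_pos: [434.6, 168.5, 66.9]
tcp_rot: [2.216, 2.227, 0.001]
wrist_force: [0.2, 0.3, -3.1]
finger_gap: 46.4
grasp_force: 36.6
```

Emit:
{"name": "arm_command", "arguments": {
  "rows": [
    [[0.4,0,0,0.05,0],[0.4,0,0,0,0],[0.4,0,0,0,0]]
  ]
}}

```text
time: 25.72
ee_pos: [434.8, 168.6, 65.9]
tcp_rot: [2.215, 2.227, 0.002]
wrist_force: [-0.4, 0.1, 2.8]
finger_gap: 46.6
grasp_force: 37.0
```

Emit:
{"name": "arm_command", "arguments": {
  "rows": [
    [[0.4,0,0,0.03,0],[0.4,0,0,0,0],[0.8,0,0,0,0],[0.8,0,0,0,0],[0.8,0,0,0,0],[0.8,0,0,0,0],[0.8,0,0,-0.5,0],[0.8,0,0,-1,0]]
  ]
}}

```text
time: 26.38
ee_pos: [432.0, 167.8, 105.0]
tcp_rot: [-2.213, -2.224, 0.012]
wrist_force: [0.8, 0.6, -0.6]
finger_gap: 68.2
grasp_force: 0.0
```

Emit:
{"name": "arm_command", "arguments": {
  "rows": [
    [[0.8,0,0,-1,0],[0.8,0,0,-1,0],[0.8,0,0,-1,0],[0.8,0,0,-1,0],[0.8,0,0,-0.5,0],[0.8,0,0,0,0],[0.8,0,0,0,0],[0.8,0,0,0,0]]
  ]
}}

```text
time: 27.05
ee_pos: [434.1, 168.4, 242.4]
tcp_rot: [-2.215, -2.226, 0.003]
wrist_force: [1.1, -0.4, -0.6]
finger_gap: 67.9
grasp_force: 0.0
```

Run:
```python
from h import *
go(434.6,168.5,67,0);f=grab_frame("scene");save("s9",f,(180,100,480,360),2.4)
```

```text
t 27.05 pos [434.1 168.4 242.4] ang 0.3 tilt -1.0 gap 67.9 F 0.0
shift [0.01 0.03 5.85] turn 0.06
```

View pics/s9.png

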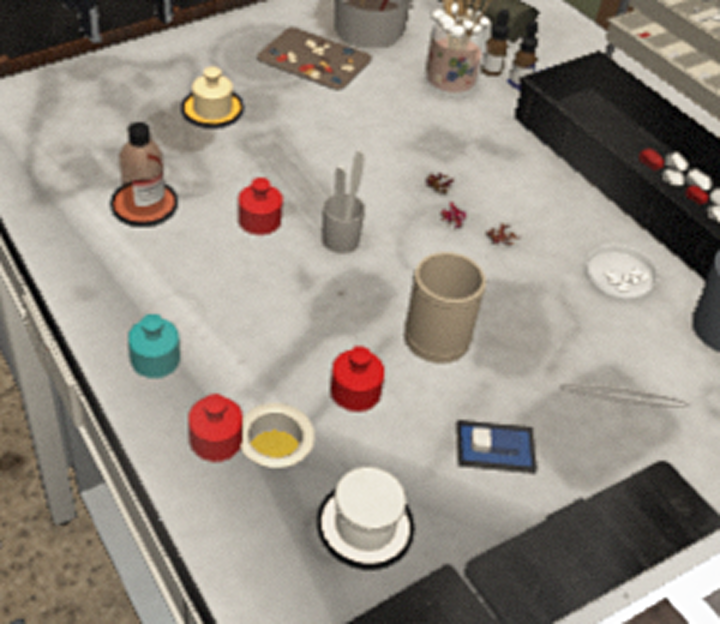

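All four things stand in their trays: weight (212,95), bottle (146,180), jar (368,515), eraser (500,445). The pot and beaker have not moved, and the gripper is clear. Handing in.

```bash
python3 -c "
from rig import hand_in
print(hand_in())"
```

```text
the job is handed in; nothing more can be done
None
```

The wax jar, varnish bottle, brass weight and eraser are each released in their matching tray, the pot and beaker were left where they stood, and the job was handed in at about 27 s; no verdict came back.

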